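# Set and lock the film-brake screw of a cup sealer

## Robot

A 6-joint arm with a two-finger parallel gripper is mounted at the origin on the work surface. World frame = base frame: x ahead of the robot, y to its left, z up, the work surface at z = 0. Lengths are in mm, angles in rad, forces in N, time in s.
With the tool pointing down it reaches from about 300 to 775 mm from the base axis. Payload 14.6 kg.
Tool frame: the origin (TCP) lies midway between the tips of the shut fingers; the grasp point (between the pads) lies grasp_offset behind it (grasp_offset is the distance from the TCP to the grasp point, in mm); z points along the fingers, y is the line along which they close (so a half turn about z gives the same grasp; the last joint's range is limited). The gripper opens to 94 mm and grips with 3 to 60 N. Pads are 16 mm wide; open, the fingers measure 119 mm over their backs; the gripper's body (75 mm by 177 mm) begins 78 mm behind the grasp point.
Start: joints at [-1.279, 0.3, 1.521, -0, 1.321, -0.067], TCP at [193.126, -514.968, 205.446] pointing down, gripper open.
Joint ranges: [-3.03, 3.03], [-0.79, 2.21], [0.23, 2.52], [-1.04, 4.18], [0, 3.07], [-2.55, 2.55]. Speed limits (rad/s): [2.22, 2.22, 2.57, 3.14, 3.14, 3.14].

## Interface

Orientations are given as [roll, pitch, yaw] about the fixed x, y, z axes, in that order (R = Rz(yaw) Ry(pitch) Rx(roll)).
In Python, from cell import * gives the robot as it stands. The module is installed in compiled form; this text tells all that it offers.
- The arm moves only by the shell command python3 -m jog 'ROWS' [FORCE]. ROWS is JSON, a list of rows, each a list of 3 entries, a list of its own where there are three numbers: the finger opening in mm, from 0 to 94, then the shift along the tool's x, y, z in units of 50 mm (1.0 is 50 mm), then the turn about the tool's z in units of 180 degrees (1.0 is 180 degrees). In form: [[fingers, [dx, dy, dz], twist], ...]. A call has 1 to 20 rows; each row shifts and turns the commanded pose from where the row before left it, along the tool's axes as they then stand; what a row does not reach is not made up. A row lasts 1/10 s, in which the tool goes at most 50 mm and 8.59 degrees, less where a joint would pass 70% of its speed; a pose out of reach is approached as far as the arm can. A call with a number of a shift or a turn outside -1 to 1 is refused whole. A call with a gripper value outside its range is refused whole. The fingers move at their own pace and stop on an object; FORCE is the grip in N (left out, the last holds). Time passes only in rows, so rows that do not move let the fingers close. It gives the time, the measured TCP pose, the force, the opening and the grip force at its end, in the units of the state.
- read_state(): the state, without advancing time (a new reading comes with each control period).
- camera(name): name is "scene" or "top"; returns the picture (400x640x3 uint8, red, green, blue); there is no depth.
- calibration(name): a dict with "mtx" (3x3 intrinsics, pixels), "cam_to_world" (4x4, takes a point from camera to world coordinates). Camera axes: x right, y down, z forward; pixel columns grow to the right and rows downward; lengths in mm; the calibration is good to about 2 mm. A picture is of the moment at which its call begins. calibration takes no time and is no camera call.
- sign_off(): hands the job in; it is judged then, once.
Trained networks look in the newest picture that a camera, given by its name, has taken for a name from the list of things; names that differ only in an ending like _2 or _b are one class to them, and where a whole thing is asked for, a point or a joint stands for the part that bears it (a point fixed in the world has none). Each returns a list of dicts, best first, with "conf" (0 to 1); they miss things now and then, are a little off and sometimes report something else, mostly with a low value. They report only what shows in the picture. A call takes as long as a camera call.
- regions_of(camera, query): "pixels" (400x640 bool, what is visible of it) and "rect" ([centre column, centre row, width, height] in pixels, round what is visible of it).
The state is a dict: "clock": time; "joints": joint angles; "qd": joint speeds; "effort": joint torques, N m; "eef_pos": TCP position; "eef_rot": TCP orientation; "wrist_force": force on the tool from outside, world axes, zero at the start; "moment": the same for the moment, N m; "finger_gap": finger opening in mm; "finger_force": force on a finger pad.
Only numpy, scipy, OpenCV 4.12 (cv2) and the standard library are available. Lean on these libraries where they do the work, as an engineer would, in place of code of your own. Each camera call takes 0.05 s, during which the arm holds its last target. There are 200 camera calls.

## Task

On the film-feed base of the cup sealer, turn the set screw by its pointer head until the pointer points along the index rib. Then run the hexagonal jam nut below the head down (clockwise from above) until it seats on the brass bush and nip it up to about 0.6 N m (never more than 0.8) so that the setting is locked, with the pointer still on its mark. Leave the cup, shaker and jar where they are.

Things in the scene. Friction and masses are not known exactly. Their poses are not given: they have to be found in the camera images.
- unit: low grey film-feed base, 190 x 130 x 70 mm high, orange cheek plates, fixed on the counter; origin under its centre, on the screw's vertical axis, z up. The pointer must point along its +x: a dark index rib (30 x 5 mm, 6 high) lies on the top face from 34 to 64 mm out on +x. A black guide roller (top 83 mm above the counter) lies across it at x = -83 mm.
- setscrew (a joint): angle of the set screw: 0 when its pointer points exactly along the index rib (base +x), positive counter-clockwise seen from above; at the start 0.5 to 1.2, so it must be turned clockwise by that much. Turning it takes a steady 0.25 N m and it stays where it is left; it does not noticeably rise or sink.
- head_mid (a point): centre of the dark steel pointer head of the set screw, on its axis, 130 mm above the counter; 22 mm high (119 to 141 mm above the counter), 12 mm thick between two parallel flats, from 10 mm behind the axis to a pointed nose 14 mm in front. x axis: where the nose points; y: across the flats; z up.
- nut_mid (a point): centre (half-way up, on the screw axis) of the steel hexagonal jam nut on the 20 mm thread between bush and head: 36 mm across flats, 42 across corners, 14 high. x axis: square to one pair of flats (the others at 60 and 120 degrees), z up. Seated, it is 7 mm above the bush's top, give or take 0.6 mm of axial play. It does not turn when the set screw is turned.
- jamnut: the same jam nut, origin at the centre of its underside, axes as nut_mid. Right-hand thread, 6 mm lead: clockwise from above it sinks 0.95 mm per radian; it starts 1.7 to 3.8 rad above its seat. It runs at about 0.05 N m; once seated the torque climbs at once to 0.42 N m, then by 0.16 N m for each further 0.1 rad, and it stays as tight as it is left.
- cup: green paper cup, 90 mm rim diameter, 105 mm high, upright on the counter beside the base (+y side); not to be moved. Origin at the centre of its foot.
- shaker: steel shaker, 76 mm diameter, 138 mm high, standing on the other side (-y side); not to be moved. Origin at the centre of its foot.
- jar: amber glass jar with black cap, 60 mm diameter, 75 mm high, standing near the cup; not to be moved. Origin at the centre of its foot.
- seat (a joint): how far the nut is nipped up, as squeeze of the seat in metres: 0 until the nut is seated and the torque has passed 0.42 N m, then 0.0001 m per 0.1 rad of further tightening (0.00011 m at 0.6 N m, 0.0003 m at 0.9 N m). Far smaller than the noise of its reading: go by the torque.
- bush: fixed threaded brass bush on the base round the screw axis, 28 mm diameter and 28 mm high (flange 48 mm diameter, 5 mm thick, at its foot); origin at the centre of its foot, 70 mm above the counter; its flat top face, 98 mm above the counter, is the seat of the jam nut.

How it is judged (in metres and radians):
On the way, in this order (a step that is already met when the one before it is completed fails the run):
1. the pointer is brought onto the index rib (value of joint setscrew between -0.12 and 0.12 rad), for 0.2 s.
2. the jam nut is seated on the bush and nipped up (value of joint seat above 3e-05 m), for 0.2 s.
At the end, for the whole second after the job is handed in: The jam nut is seated and nipped up (seat squeezed by more than 0.03 mm, reached at about 0.47 N m), the pointer is within 0.15 rad (9 degrees) of the index rib, and the nut no longer turns (value of joint seat above 3e-05 m and value of joint setscrew between -0.15 and 0.15 rad and angular speed of jamnut below 0.05 rad/s); the robot touches nothing.
It fails at once if the jam nut is overtightened (seat squeezed by more than 0.3 mm, reached at about 0.9 N m) (value of joint seat above 0.0003 m).
It fails at once if the cup, shaker or jar is moved by more than 2 cm (distance of any of cup, shaker, jar from where it was at the start of the episode above 0.02 m).
It also fails if it takes over 67 s, if anything falls off the work surface, if the arm or the gripper's body presses on something with over 40 N, if the wrist force passes 120 N, or if a joint passes its speed limit or range.

## Working session

There is one attempt and no reset: what is moved stays moved. The work goes in short steps, Python scripts to look and compute and a shell command to move; the robot and the scene stay as the last step left them, time stands still between calls to the robot, and variables do not carry over. Pictures are saved under pics/ and viewed, at most 10 in all, crops included, and the job is handed in when it is done.

```bash
mkdir -p pics; cat > h.py <<'E'
from cell import *
import numpy as np, cv2
def px(cam,p):
    c=calibration(cam);T=np.linalg.inv(c["cam_to_world"]);q=c["mtx"]@(T@np.append(p,1))[:3];return q[:2]/q[2]
def ray(cam,u,v,z):
    c=calibration(cam);T=np.array(c["cam_to_world"]);d=T[:3,:3]@np.linalg.solve(c["mtx"],[u,v,1]);o=T[:3,3];return o+d*(z-o[2])/d[2]
def snap(cam,name):
    im=camera(cam);cv2.imwrite('pics/'+name,im[:,:,::-1]);return im
E
python3 - <<'E'
from h import *
snap("top","t0.png");snap("scene","s0.png")
s=read_state();print(s)
for c in("top","scene"):
    print(c,calibration(c))
    for n in("unit","setscrew","jamnut","bush","cup","shaker","jar"):
        for r in regions_of(c,n)[:2]:print(n,r["conf"],np.round(r["rect"],1),r["pixels"].sum())
E
```

```text
{'clock': 0.1, 'joints': array([-1.27862952e+00,  3.00390124e-01,  1.52154052e+00, -8.11114351e-06,
        1.32067391e+00, -6.66097123e-02]), 'qd': array([ 0.00162098, -0.00119769, -0.00137372,  0.00018658,  0.00075746,
       -0.00089168]), 'effort': array([ 9.09553764e-04, -5.32650125e+01, -3.53280580e+01,  7.09305773e-02,
        2.34916754e-02, -3.96792359e-05]), 'eef_pos': array([ 193.04248786, -514.75525135,  204.94789695]), 'eef_rot': array([-3.14058247e+00, -5.95133085e-05,  3.58778501e-01]), 'wrist_force': array([0.32195465, 0.79812514, 0.25956661]), 'moment': array([0.03981986, 0.01818444, 0.01568913]), 'finger_force': 0.0, 'finger_gap': 93.89424723111414}
top {'mtx': array([[461.3505087 ,   0.        , 314.45118464],
       [  0.        , 461.3505087 , 198.84102388],
       [  0.        ,   0.        ,   1.        ]]), 'cam_to_world': array([[-2.84885649e-02, -9.87097303e-01,  1.57566862e-01,
         3.60503308e+02],
       [-9.99265585e-01,  2.40820683e-02, -2.98051113e-02,
         4.45510953e+01],
       [ 2.56260090e-02, -1.58300247e-01, -9.87058428e-01,
         1.0
[... 381 characters left out ...]
       [  0.        ,   0.        ,   1.        ]]), 'cam_to_world': array([[ 7.88854343e-01,  5.13518865e-01, -3.37649523e-01,
         8.41563205e+02],
       [ 6.14498947e-01, -6.50114685e-01,  4.46924983e-01,
        -3.96398175e+02],
       [ 9.99349691e-03, -5.60043990e-01, -8.28402595e-01,
         9.48188396e+02],
       [ 0.00000000e+00,  0.00000000e+00,  0.00000000e+00,
         1.00000000e+00]])}
unit 0.81 [341.1 227.1  95.8 104.9] 6093
setscrew 0.7 [343.7 205.8  13.8  13.6] 131
jamnut 0.63 [339.9 211.6  19.7  13.8] 161
bush 0.67 [267.2 286.9  37.2  54.1] 1540
bush 0.65 [341.9 220.3  23.2  12.6] 242
cup 0.65 [398.9 176.8  39.2  55.3] 1756
shaker 0.94 [266.5 285.2  37.8  52.1] 1516
```

View pics/t0.png

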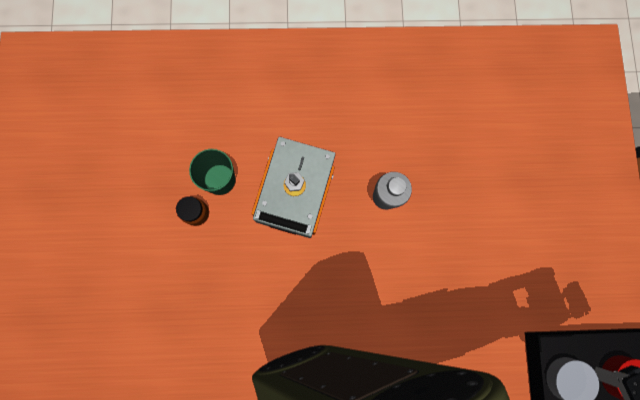

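View pics/s0.png

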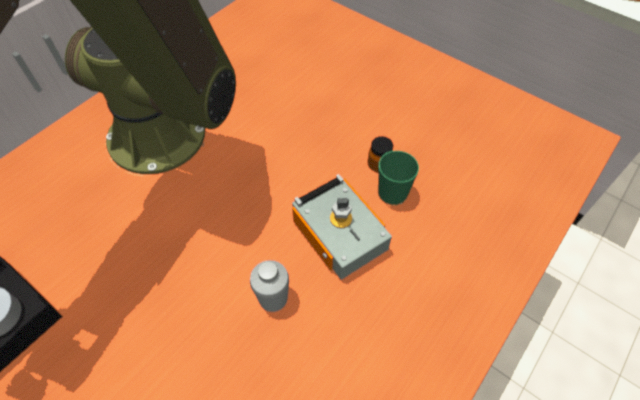

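Top view: base at about (294,187), rib near (302,162), cup (213,171), jar (192,210), shaker (393,189). I'll enlarge the base in both views.

```bash
python3 - <<'E'
from h import *
a=cv2.imread('pics/t0.png')[130:245,235:345];b=cv2.imread('pics/s0.png')[185:255,300:380]
a=cv2.resize(a,None,fx=5,fy=5,interpolation=cv2.INTER_CUBIC)[:,:400+150]
b=cv2.resize(cv2.imread('pics/s0.png')[185:245,310:375],None,fx=8,fy=8,interpolation=cv2.INTER_CUBIC)
cv2.imwrite('pics/t1.png',a);cv2.imwrite('pics/s1.png',b)
print(a.shape,b.shape)
for u,v,z in[(302,162,76),(300.5,168,76),(303,156.5,76)]: print(ray("top",u,v,z))
print("axis nut top",ray("top",293.8,182.1,108), "scene head",ray("scene",343.7,205.8,130),"nut scene",ray("scene",339.9,211.6,108))
E
```

```text
(575, 550, 3) (480, 520, 3)
[594.73725721  39.85037711  76.        ]
[581.66380919  43.37114884  76.        ]
[606.78945584  37.41337084  76.        ]
axis nut top [544.9832593   57.86684746 108.        ] scene head [554.46715157  54.88990314 130.        ] nut scene [549.08527757  50.69886659 108.        ]
```

View pics/t1.png

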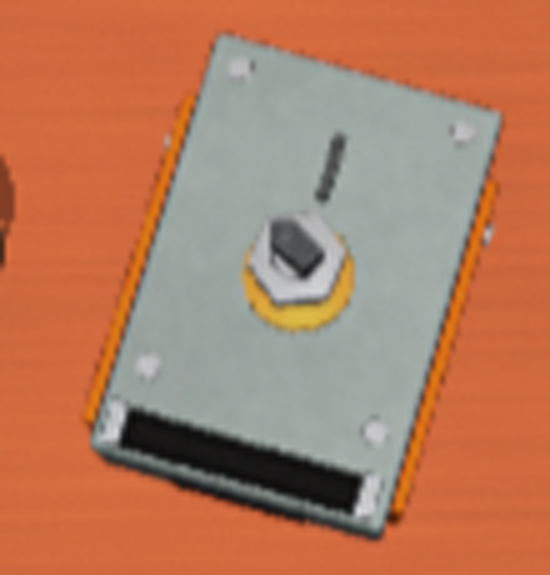

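View pics/s1.png

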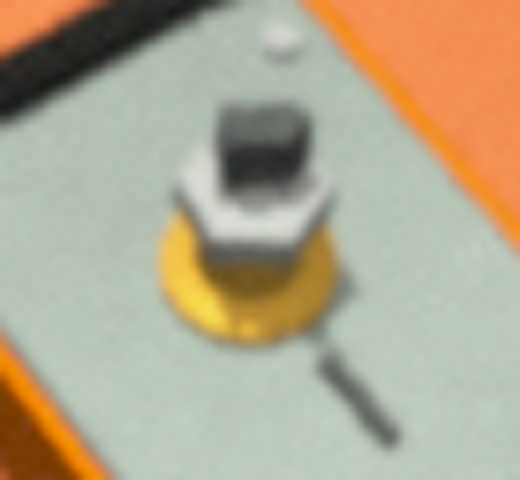

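Top crop: rib from (323,200) to (340,135), face corners (220,37), (500,115), (382,537). The pointer nose is up-left near (272,222), about 1 rad CCW of the rib. The scene crop agrees: nut raised above the bush.

```bash
python3 - <<'E'
from h import *
f=lambda x,y,z:ray("top",235+(x+.5)/5-.5,130+(y+.5)/5-.5,z)
g=lambda x,y,z:ray("scene",310+(x+.5)/8-.5,185+(y+.5)/8-.5,z)
A,B,C,D=f(220,37,70),f(500,115,70),f(382,537,0),f(95,440,70)
ang=lambda a,b:np.arctan2((b-a)[1],(b-a)[0])
print(A,B,D,"center BD",(B+D)/2,"yaw AD",ang(D,A),"AB",ang(A,B)+np.pi/2,np.linalg.norm(A-B),np.linalg.norm(A-D))
print("rib",ang(f(323,200,76),f(340,135,76)),f(331.5,167.5,76),"rib scene",ang(g(325,362,76),g(392,440,76)),g(358,401,76))
print("flange",f(299,280,74),"scene",g(249,262,74))
print("flats",ang(f(300,277,141),f(272,240,141)),ang(f(322,248,141),f(290,217,141)), "head top",f(297,247,141),"scene headtop",g(265,113,141))
# nut hex in top crop: corners of top face, z~114
hx=[(262,230),(312,210),(348,255),(330,298),(275,302),(250,268)]
P=np.array([f(x,y,114) for x,y in hx]);c=P.mean(0);print("nut",c,np.linalg.norm(P-c,axis=1))
print("corner angles",[np.degrees(ang(c,p))for p in P])
for n in("cup","jar","shaker"):
  pass
print("cup",ray("top",213,171,105),"jar",ray("top",190,208.5,75),"shaker",ray("top",397,186,138))
E
```

```text
[652.9743063   89.22757302  70.        ] [615.5005899  -31.23141255  70.        ] [478.31211465 144.65485356  70.        ] center BD [546.90635228  56.7117205   70.        ] yaw AD -0.30728806673518744 AB -0.3016007864419199 126.15326640672191 183.2459129648734
rib -0.2733692645283616 [592.37556307  42.26127379  76.        ] rib scene -0.2878866053046709 [595.37810219  40.83956637  76.        ]
flange [544.10924356  57.24089936  74.        ] scene [547.18039555  58.30206969  74.        ]
flats 0.6166601351939776 0.7680048183447007 head top [544.6980116   56.86446715 141.        ] scene headtop [546.53886717  61.312488   141.        ]
nut [544.65670901  57.6885476  114.        ] [18.88023762 22.0121271  21.27353025 20.82101271 19.25644319 19.07366981]
corner angles [np.float64(46.48507581586696), np.float64(-18.339145835077442), np.float64(-85.2498655221636), np.float64(-139.84644815504848), np.float64(152.20256510392701), np.float64(98.16068673288547)]
cup [572.75437068 223.62566999 105.        ] jar [500.27448871 276.80612936  75.        ] shaker [ 526.28273687 -148.24845335  138.        ]
```

```bash
python3 -c "
from cell import *
print(grasp_offset)"; python3 -m jog '[[60,[0.59,-0.458,0],0],[60,[0.59,-0.458,0],0],[60,[0.59,-0.458,0],0],[60,[0.59,-0.458,0],0],[60,[0.59,-0.458,0],0],[60,[0.59,-0.458,0],0],[60,[0.59,-0.458,0],0],[60,[0.59,-0.458,0],0],[60,[0.59,-0.458,0],0],[60,[0.59,-0.458,0],0],[60,[0.59,-0.458,0],0],[60,[0.59,-0.458,0],0],[60,[0.59,-0.458,0],0],[60,[0.59,-0.458,0],0],[60,[0.59,-0.458,0],0],[60,[0.59,-0.458,0],0],[60,[0.59,-0.458,0],0],[60,[0.59,-0.458,0],0]]' 30; python3 -m jog '[[60,[0,0,0],-0.035],[60,[0,0,0],-0.035],[60,[0,0,0],-0.035],[60,[0,0,0],0]]'
```

```text
18.8
clock: 2.6
eef_pos: [546.2, 58.9, 205.5]
eef_rot: [3.142, -0.0, 0.359]
wrist_force: [0.7, -1.1, 0.9]
finger_gap: 60.1
finger_force: 0.0
clock: 3.0
eef_pos: [545.6, 57.5, 205.4]
eef_rot: [-3.142, 0.0, 0.691]
wrist_force: [0.3, 0.4, 0.3]
finger_gap: 60.2
finger_force: 0.0
```

```bash
python3 -m jog '[[60,[0,0,0.432],0],[60,[0,0,0.432],0],[60,[0,0,0.432],0],[60,[0,0,0.432],0],[60,[0,0,0],0],[24,[0,0,0],0],[24,[0,0,0],0],[24,[0,0,0],0]]'
python3 - <<'E'
from h import *
for c in("scene","top"):
    p=px(c,[546,57.5,125]);im=snap(c,c+"2f.png");u,v=map(int,p)
    cv2.imwrite(f'pics/{c}2.png',cv2.resize(im[v-35:v+35,u-40:u+40,::-1],None,fx=6,fy=6,interpolation=cv2.INTER_CUBIC))
a=cv2.imread('pics/scene2.png');b=cv2.imread('pics/top2.png');cv2.imwrite('pics/c2.png',cv2.resize(np.hstack([a,b]),(800,350)))
E
```

```text
clock: 3.8
eef_pos: [546.1, 57.5, 120.2]
eef_rot: [3.141, -0.001, 0.688]
wrist_force: [-0.2, -0.9, -0.1]
finger_gap: 39.5
finger_force: 0.0
```

View pics/c2.png

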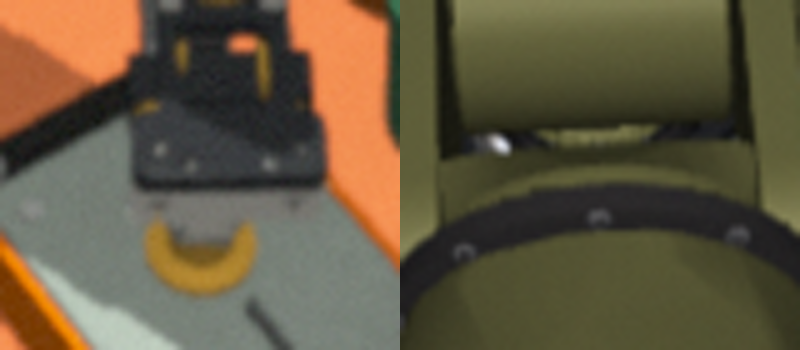

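Both views are mostly hidden by the gripper; the scene view shows it centred over the bush at crop (200,240). I'll close by force and watch the wrist force.

```bash
python3 -m jog '[[16,[0,0,0],0],[14,[0,0,0],0],[12,[0,0,0],0],[8,[0,0,0],0],[4,[0,0,0],0],[4,[0,0,0],0],[4,[0,0,0],0]]' 40; python3 -c "
from cell import *
s=read_state();print(s['moment'],s['wrist_force'])"
```

```text
clock: 4.6
eef_pos: [546.1, 56.9, 119.3]
eef_rot: [3.14, -0.001, 0.689]
wrist_force: [3.0, -3.3, 0.3]
finger_gap: 12.2
finger_force: 39.1
[-0.66211279 -0.64548135  0.22037389] [ 2.95374    -3.32597016  0.34856564]
```

```bash
python3 -m jog '[[4,[0,0,0],0.0313],[4,[0,0,0],0.0313],[4,[0,0,0],0.0313],[4,[0,0,0],0.0313],[4,[0,0,0],0.0313],[4,[0,0,0],0.0313],[4,[0,0,0],0.0313],[4,[0,0,0],0.0313],[4,[0,0,0],0.0313],[4,[0,0,0],0.0313],[4,[0,0,0],0],[4,[0,0,0],0],[4,[0,0,0],0]]'; python3 -c "
from cell import *
s=read_state();print(s['moment'],s['wrist_force'],s['joints'])"
```

```text
clock: 5.9
eef_pos: [545.8, 57.8, 119.3]
eef_rot: [-3.141, -0.001, -0.292]
wrist_force: [1.9, 5.3, 1.9]
finger_gap: 11.8
finger_force: 39.2
[ 1.09502539 -0.52701308  0.19222408] [1.8582752  5.27867117 1.92195331] [3.84757185e-02 3.82516918e-01 1.62105299e+00 6.40500745e-04
 1.13713245e+00 1.90115563e+00]
```

```bash
python3 -m jog '[[60,[0,0,0],0],[60,[0,0,0],0],[60,[0,0,0],0],[60,[0,0,-0.4],0],[60,[0,0,-0.45],0],[60,[0,0,-0.45],0],[60,[0,0,-0.45],0],[60,[0.18,0.6,0],0],[60,[0.18,0.6,0],0],[60,[0.18,0.6,0],0],[60,[0.18,0.6,0],0],[60,[0.18,0.6,0],0],[60,[0.18,0.6,0],0],[60,[0.18,0.6,0],0],[60,[0.18,0.6,0],0],[60,[0,0,0],0]]'
python3 - <<'E'
from h import *
ts=[];ss=[]
for i in range(4): ts.append(camera("top").astype(float));ss.append(camera("scene").astype(float))
t=np.mean(ts,0).astype(np.uint8);s=np.mean(ss,0).astype(np.uint8)
cv2.imwrite('pics/t3f.png',t[:,:,::-1]);cv2.imwrite('pics/s3f.png',s[:,:,::-1])
a=cv2.resize(t[150:205,270:320,::-1],None,fx=8,fy=8,interpolation=cv2.INTER_CUBIC)
b=cv2.resize(s[190:245,318:368,::-1],None,fx=8,fy=8,interpolation=cv2.INTER_CUBIC)
cv2.imwrite('pics/c3.png',np.hstack([a,b]))
E
```

```text
clock: 7.5
eef_pos: [544.2, -196.1, 206.0]
eef_rot: [3.141, 0.001, -0.297]
wrist_force: [0.8, -0.3, 0.4]
finger_gap: 59.8
finger_force: 0.0
```

View pics/c3.png

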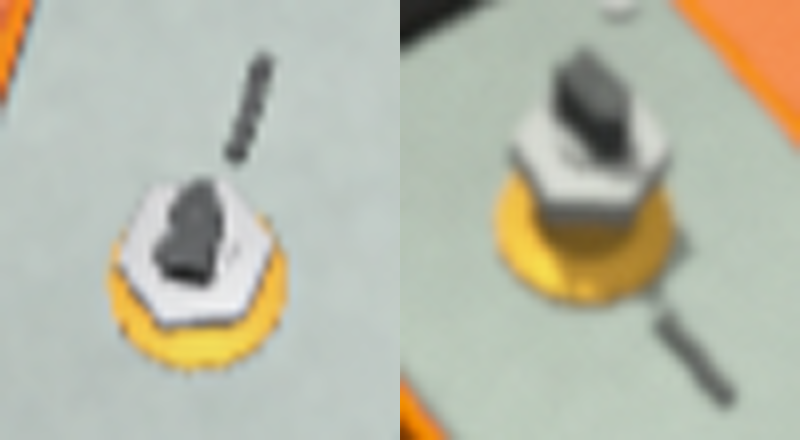

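Left (top): pointer nose at crop (203,183) lies parallel to the rib. Right (scene): head likewise parallel to the rib. Next I measure the nut's corners and the pointer angle.

```bash
python3 - <<'E'
from h import *
f=lambda x,y,z:ray("top",270+(x+.5)/8-.5,150+(y+.5)/8-.5,z)
g=lambda x,y,z:ray("scene",318+(x-400+.5)/8-.5,190+(y+.5)/8-.5,z)
ang=lambda a,b:np.arctan2((b-a)[1],(b-a)[0])
print("rib",ang(f(235,158,76),f(264,58,76)),ang(g(662,320,76),g(730,402,76)))
print("pointer",ang(f(184,268,141),f(203,183,141)),"right flat scene",ang(g(560,70,141),g(612,135,141)),ang(g(590,52,141),g(630,98,141)))
for h,hx in((f,[(150,185),(273,240),(238,317),(160,325),(118,258)]),(g,[(512,150),(668,157),(635,205),(540,203)])):
    for z in(113,115):
        P=np.array([h(x,y,z) for x,y in hx]);print([np.round((np.degrees(ang(np.array([546,57.5,z]),p)))%60,1) for p in P],[round(np.linalg.norm((p-[546,57.5,z])),1) for p in P])
# flat edges directions mod 60 (edge dir = normal+90 -> normal mod 60 = dir+30)
E_=[(f,(273,240),(238,317)),(f,(238,317),(160,325)),(f,(160,325),(118,258)),(f,(118,258),(150,185)),(g,(540,203),(635,205)),(g,(635,205),(668,157)),(g,(512,150),(540,203))]
print("normals",[np.round((np.degrees(ang(h(*a,114),h(*b,114)))+30)%60,1) for h,a,b in E_])
E
```

```text
rib -0.29916759397217546 -0.3055292857188687
pointer -0.23699542785049837 right flat scene -0.3329558326748888 -0.29746159833013885
[np.float64(31.8), np.float64(38.0), np.float64(32.0), np.float64(33.5), np.float64(32.8)] [np.float64(21.1), np.float64(20.2), np.float64(20.0), np.float64(20.8), np.float64(19.7)]
[np.float64(32.3), np.float64(36.8), np.float64(31.5), np.float64(34.0), np.float64(34.0)] [np.float64(20.7), np.float64(20.2), np.float64(20.3), np.float64(21.1), np.float64(19.6)]
[np.float64(45.5), np.float64(26.1), np.float64(40.6), np.float64(34.9)] [np.float64(19.2), np.float64(21.5), np.float64(22.6), np.float64(22.1)]
[np.float64(49.2), np.float64(22.7), np.float64(38.7), np.float64(36.4)] [np.float64(19.5), np.float64(21.7), np.float64(23.6), np.float64(23.2)]
normals [np.float64(4.6), np.float64(4.6), np.float64(0.4), np.float64(5.7), np.float64(6.9), np.float64(6.5), np.float64(1.4)]
```

```bash
python3 -m jog '[[60,[-0.145,-0.486,0],0],[60,[-0.145,-0.486,0],0],[60,[-0.145,-0.486,0],0],[60,[-0.145,-0.486,0],0],[60,[-0.145,-0.486,0],0],[60,[-0.145,-0.486,0],0],[60,[-0.145,-0.486,0],0],[60,[-0.145,-0.486,0],0],[60,[-0.145,-0.486,0],0],[60,[-0.145,-0.486,0],0],[60,[0,0,0],-0.043],[60,[0,0,0],-0.043],[60,[0,0,0],-0.043],[60,[0,0,0],-0.043],[60,[0,0,0],-0.043],[60,[0,0,0],-0.043],[60,[0,0,0],-0.043],[60,[0,0,0],-0.043],[60,[0,0,0],-0.043],[60,[0,0,0],-0.043]]'
python3 -m jog '[[60,[0,0,0],-0.043],[60,[0,0,0],-0.043],[60,[0,0,0],-0.043],[60,[0,0,0],-0.043],[60,[0,0,0],-0.043],[60,[0,0,0],-0.043],[60,[0,0,0],-0.043],[60,[0,0,0],-0.043],[60,[0,0,0],-0.043],[60,[0,0,0],-0.043],[60,[0,0,0],-0.043],[60,[0,0,0],-0.043],[60,[0,0,0],-0.043],[60,[0,0,0],-0.043],[60,[0,0,0],-0.043],[60,[0,0,0],-0.043],[60,[0,0,0],-0.043],[60,[0,0,0],-0.043],[60,[0,0,0],-0.043],[60,[0,0,0],-0.043]]'
python3 -c "
from cell import *
s=read_state();print(s['joints'])"
```

```text
clock: 9.9
eef_pos: [545.8, 60.9, 206.7]
eef_rot: [3.141, -0.0, 1.063]
wrist_force: [0.1, -0.9, -0.1]
finger_gap: 59.9
finger_force: 0.0
clock: 11.9
eef_pos: [545.8, 60.9, 206.7]
eef_rot: [-3.142, 0.0, -2.519]
wrist_force: [-0.3, 0.6, 0.4]
finger_gap: 60.0
finger_force: 0.0
[ 4.44028125e-02  2.97136814e-01  1.52172958e+00  2.74770127e-05
  1.32260907e+00 -2.14903784e+00]
```

```bash
python3 -m jog '[[60,[0.041,-0.057,0],0.006],[60,[0,0,0.47],0],[60,[0,0,0.47],0],[60,[0,0,0.47],0],[60,[0,0,0.47],0],[60,[0,0,0.47],0],[60,[0,0,0],0],[40,[0,0,0],0],[40,[0,0,0],0],[40,[0,0,0],0]]' 40
python3 -m jog '[[36,[0,0,0],0],[32,[0,0,0],0],[28,[0,0,0],0],[28,[0,0,0],0],[28,[0,0,0],0],[28,[0,0,0],0]]'
python3 -c "
from cell import *
s=read_state();print(s['moment'],s['joints'])"
```

```text
clock: 12.9
eef_pos: [546.5, 57.0, 90.3]
eef_rot: [-3.141, 0.002, -2.545]
wrist_force: [-0.1, 0.4, 0.1]
finger_gap: 40.8
finger_force: 0.0
clock: 13.5
eef_pos: [546.2, 57.0, 89.3]
eef_rot: [-3.141, 0.001, -2.544]
wrist_force: [0.3, 2.1, 4.2]
finger_gap: 35.6
finger_force: 40.0
[ 0.43955554 -0.2504298   0.04212315] [ 3.72699437e-02  4.20815050e-01  1.64465467e+00  1.45615423e-04
  1.07544503e+00 -2.13111536e+00]
```

```bash
python3 -m jog '[[28,[0,0,0.0028],0.047],[28,[0,0,0.0028],0.047],[28,[0,0,0.0028],0.047],[28,[0,0,0.0028],0.047],[28,[0,0,0.0028],0.047],[28,[0,0,0.0028],0.047],[28,[0,0,0.0028],0.047],[28,[0,0,0.0028],0.047],[28,[0,0,0.0028],0.047],[28,[0,0,0.0028],0.047]]'
python3 -c "
from cell import *
s=read_state();print(s['moment'],s['joints'][5])"
python3 -m jog '[[28,[0,0,0.001],0.016],[28,[0,0,0.001],0.016]]'
python3 -c "
from cell import *
s=read_state();print(s['moment'],s['joints'][5])"
```

```text
clock: 14.5
eef_pos: [546.3, 58.1, 87.9]
eef_rot: [3.139, -0.001, 2.257]
wrist_force: [2.6, 10.6, 4.1]
finger_gap: 35.5
finger_force: 40.0
[ 1.94991939 -0.65355459  0.05213521] -0.6485356680112397
clock: 14.7
eef_pos: [546.4, 58.2, 87.8]
eef_rot: [3.139, -0.001, 2.16]
wrist_force: [3.3, 11.1, 3.0]
finger_gap: 35.6
finger_force: 40.0
[ 1.91294277 -0.69869285  0.07316207] -0.5517900689709572
```

```bash
cat > ok.py <<'E'
from cell import *
import sys
s=read_state();print("T",s['moment'].round(3),"F",s['wrist_force'].round(1),"j6",s['joints'][5].round(3),"gap",round(s['finger_gap'],1))
sys.exit(int(s['moment'][2]>0.25))
E
J="python3 -m jog"
(python3 -m jog '[[28,[0.015,0.017,0],0],[28,[0,0,0.0018],0.032]]' && python3 ok.py &&
python3 -m jog '[[28,[0,0,0.0018],0.032]]' && python3 ok.py &&
python3 -m jog '[[28,[0,0,0.0018],0.032]]' && python3 ok.py &&
python3 -m jog '[[28,[0,0,0.0018],0.032]]' && python3 ok.py &&
python3 -m jog '[[28,[0,0,0.0018],0.032]]' && python3 ok.py &&
python3 -m jog '[[28,[0,0,0.0018],0.032]]' && python3 ok.py &&
python3 -m jog '[[28,[0,0,0.0018],0.032]]' && python3 ok.py &&
python3 -m jog '[[28,[0,0,0.0018],0.032]]' && python3 ok.py) | grep -v -e clock -e finger -e eef_pos
```

```text
eef_rot: [3.141, 0.0, 2.062]
wrist_force: [1.7, 4.9, 3.6]
T [ 0.734 -0.444  0.043] F [1.7 4.9 3.6] j6 -0.451 gap 35.6
eef_rot: [3.14, -0.0, 1.958]
wrist_force: [3.1, 4.8, 4.0]
T [ 0.807 -0.52   0.034] F [3.1 4.8 4. ] j6 -0.348 gap 35.7
eef_rot: [3.14, -0.0, 1.857]
wrist_force: [2.5, 5.2, 3.3]
T [ 0.787 -0.717  0.079] F [2.5 5.2 3.3] j6 -0.247 gap 35.8
eef_rot: [3.14, -0.0, 1.756]
wrist_force: [3.5, 5.1, 2.9]
T [ 0.855 -0.856  0.077] F [3.5 5.1 2.9] j6 -0.146 gap 35.4
eef_rot: [3.14, -0.001, 1.656]
wrist_force: [4.2, 5.1, 1.8]
T [ 0.875 -0.916  0.043] F [4.2 5.1 1.8] j6 -0.046 gap 36.1
eef_rot: [3.14, -0.001, 1.555]
wrist_force: [4.9, 4.9, 1.1]
T [ 0.861 -1.057  0.032] F [4.9 4.9 1.1] j6 0.055 gap 35.7
eef_rot: [3.14, -0.001, 1.455]
wrist_force: [5.6, 5.2, 1.8]
T [ 0.893 -1.157  0.062] F [5.6 5.2 1.8] j6 0.155 gap 35.7
eef_rot: [3.139, -0.001, 1.354]
wrist_force: [6.7, 5.2, 0.5]
T [ 0.841 -1.29   0.014] F [6.7 5.2 0.5] j6 0.256 gap 35.4
```

```bash

(python3 -m jog '[[28,[0.012,0.010,0],0],[28,[0,0,0.0018],0.032]]' && python3 ok.py &&
python3 -m jog '[[28,[0,0,0.0018],0.032]]' && python3 ok.py &&
python3 -m jog '[[28,[0,0,0.0018],0.032]]' && python3 ok.py &&
python3 -m jog '[[28,[0,0,0.0018],0.032]]' && python3 ok.py &&
python3 -m jog '[[28,[0,0,0.0018],0.032]]' && python3 ok.py &&
python3 -m jog '[[28,[0,0,0.0018],0.032]]' && python3 ok.py &&
python3 -m jog '[[28,[0,0,0.0018],0.032]]' && python3 ok.py &&
python3 -m jog '[[28,[0,0,0.0018],0.032]]' && python3 ok.py &&
python3 -m jog '[[28,[0,0,0.0018],0.032]]' && python3 ok.py &&
python3 -m jog '[[28,[0,0,0.0018],0.032]]' && python3 ok.py) | grep -e T -e eef_rot
```

```text
eef_rot: [3.141, -0.0, 1.258]
T [ 0.27  -0.654  0.054] F [3.  1.3 3.1] j6 0.353 gap 35.5
eef_rot: [3.14, -0.0, 1.154]
T [ 0.193 -0.792  0.042] F [4.8 1.3 3. ] j6 0.457 gap 35.6
eef_rot: [3.14, -0.001, 1.054]
T [ 0.132 -0.899  0.076] F [3.8 1.1 2.3] j6 0.557 gap 35.3
eef_rot: [3.14, -0.001, 0.953]
T [ 0.075 -1.039  0.053] F [4.8 1.4 2.6] j6 0.658 gap 35.7
eef_rot: [3.14, -0.001, 0.852]
T [-1.000e-03 -1.073e+00  1.100e-02] F [ 5.8 -0.2  1.4] j6 0.758 gap 35.8
eef_rot: [3.14, -0.001, 0.752]
T [-0.047 -1.157  0.068] F [ 6.2 -1.8  2.4] j6 0.859 gap 35.6
eef_rot: [3.14, -0.001, 0.651]
T [-0.131 -1.178  0.023] F [ 5.8 -0.4  1.2] j6 0.959 gap 35.4
eef_rot: [3.14, -0.002, 0.551]
T [-0.253 -1.252  0.02 ] F [ 6.  -1.2  1. ] j6 1.06 gap 35.7
eef_rot: [3.14, -0.002, 0.45]
T [-0.329 -1.278  0.018] F [ 7.  -1.8  0.3] j6 1.16 gap 35.4
eef_rot: [3.14, -0.002, 0.35]
T [-0.393 -1.292  0.011] F [ 8.2 -2.4  0.8] j6 1.261 gap 35.6
```

```bash

(python3 -m jog '[[28,[0,0,0.0018],0.032]]' && python3 ok.py &&
python3 -m jog '[[28,[0,0,0.0018],0.032]]' && python3 ok.py &&
python3 -m jog '[[28,[0,0,0.0018],0.032]]' && python3 ok.py &&
python3 -m jog '[[28,[0,0,0.0018],0.032]]' && python3 ok.py &&
python3 -m jog '[[28,[0,0,0.0018],0.032]]' && python3 ok.py) | grep -e T -e eef_rot
```

```text
eef_rot: [3.14, -0.002, 0.249]
T [-0.536 -1.33   0.06 ] F [ 7.4 -3.6  0.7] j6 1.362 gap 35.2
eef_rot: [3.14, -0.002, 0.149]
T [-0.654 -1.314  0.537] F [ 7.2 -2.9  1.6] j6 1.462 gap 35.5
```

```bash
(python3 -m jog '[[28,[0,0,0],0]]';python3 ok.py;python3 -m jog '[[28,[0,0,0],0]]';python3 ok.py;python3 -m jog '[[28,[0,0,0],0.008]]';python3 ok.py;python3 -m jog '[[28,[0,0,0],0]]';python3 ok.py) | grep -e T -e eef_rot
```

```text
eef_rot: [3.14, -0.002, 0.15]
T [-0.623 -1.363  0.353] F [ 7.8 -2.6  0.9] j6 1.461 gap 35.7
eef_rot: [3.14, -0.002, 0.153]
T [-0.591 -1.312  0.277] F [ 7.4 -3.4  1.2] j6 1.458 gap 35.4
eef_rot: [3.14, -0.002, 0.128]
T [-0.624 -1.345  0.511] F [ 6.9 -4.2  0.3] j6 1.483 gap 35.4
eef_rot: [3.14, -0.002, 0.127]
T [-0.645 -1.346  0.424] F [ 7.  -3.6  0.2] j6 1.483 gap 35.6
```

```bash
(python3 -m jog '[[28,[0,0,0],0.012]]';python3 ok.py;python3 -m jog '[[28,[0,0,0],0.012]]';python3 ok.py) | grep -e T -e eef_rot
```

```text
eef_rot: [3.14, -0.002, 0.09]
T [-0.685 -1.325  0.509] F [ 7.2 -3.4  0.4] j6 1.52 gap 35.2
eef_rot: [3.14, -0.002, 0.052]
T [-0.73  -1.311  0.611] F [ 7.4 -4.1  0.1] j6 1.559 gap 35.7
```

```bash
python3 -m jog '[[28,[0,0,0],0],[60,[0,0,0],0],[60,[0,0,0],0],[60,[0,0,0],0],[60,[0,0,0],0],[60,[0,0,-0.4],0],[60,[0,0,-0.5],0],[60,[0,0,-0.5],0],[60,[0,0,-0.5],0],[60,[0,0,-0.5],0],[60,[0,0.6,0],0],[60,[0,0.6,0],0],[60,[0,0.6,0],0],[60,[0,0.6,0],0],[60,[0,0.6,0],0],[60,[0,0.6,0],0],[60,[0,0.6,0],0],[60,[0,0.6,0],0],[60,[0,0,0],0],[60,[0,0,0],0]]'
python3 - <<'E'
from h import *
ts=[];ss=[]
for i in range(4): ts.append(camera("top").astype(float));ss.append(camera("scene").astype(float))
t=np.mean(ts,0).astype(np.uint8);s=np.mean(ss,0).astype(np.uint8)
a=cv2.resize(t[150:205,270:320,::-1],None,fx=8,fy=8,interpolation=cv2.INTER_CUBIC)
b=cv2.resize(s[190:245,318:368,::-1],None,fx=8,fy=8,interpolation=cv2.INTER_CUBIC)
cv2.imwrite('pics/c4.png',np.hstack([a,b]))
E
```

```text
clock: 19.5
eef_pos: [558.8, -181.2, 205.4]
eef_rot: [-3.141, 0.001, 0.05]
wrist_force: [0.3, 0.5, -0.0]
finger_gap: 60.0
finger_force: 0.0
```

View pics/c4.png

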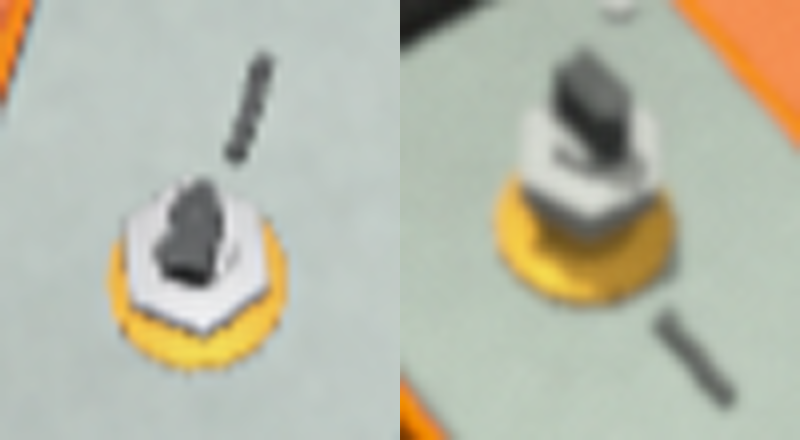

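The pointer is unchanged on the rib, nose at crop (203,183). The nut sits lower on the bush, with its front corner at (203,332).

```bash
python3 -c "
from cell import *
print(sign_off())"
```

```text
the job is handed in; nothing more can be done
None
```

I handed the job in at about 20 s on the robot's clock: the pointer is along the index rib, and the jam nut is seated and nipped up to about 0.61 N m. The arm is clear and never went near the cup, shaker or jar at their height; the sign-off gave no verdict.

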